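Hold a bottle clamped on the shaker while a colleague tightens the bar

ROBOT

A 6-joint arm with a two-finger parallel gripper is mounted at the origin on the work surface. World frame = base frame: x ahead of the robot, y to its left, z up, the work surface at z = 0. Lengths are in m, angles in rad, forces in N, time in s.
With the tool pointing down it reaches from about 0.375 to 0.925 m from the base axis. Payload 5.7 kg.
Tool frame: the origin (TCP) lies midway between the tips of the shut fingers; the grasp point (between the pads) lies 19 mm behind it; z points along the fingers, y is the direction in which the jaws open and shut (so a half turn about z gives the same grasp; the last joint's range is limited). The gripper opens to 85 mm and grips with 20 to 120 N. Pads are 22 mm wide; open, the fingers measure 114 mm over their backs; the gripper's body (76 mm by 85 mm) begins 54 mm behind the grasp point. The pads swing forward as they close: fully open they stand 13 mm farther back than shut.
Start: joints at [1.031, 0.359, 1.51, -0, 1.272, -0.115], TCP at [0.247, 0.547, 0.231] pointing down, gripper open.
Joint ranges: [-2.97, 2.97], [-1.01, 2.36], [0.21, 2.38], [-0.96, 4.11], [0.2, 2.71], [-2.98, 2.98]. Speed limits (rad/s): [2.39, 2.39, 3.14, 3.14, 3.14, 3.14].

INTERFACE

Orientations are given as a rotation vector (axis times angle).
In Python, from station import r gives the robot as it stands.
- The arm moves only by the tool arm_command, never from a script. Its argument "increments" is a list that holds one entry, the list of rows, each a list of 7 numbers: the opening in per cent of the stroke, from 0 (shut) to 100 (fully open), then the shift along the tool's x, y, z in m, then the turn, a rotation vector about the tool's x, y, z in rad. In form: [[[gripper, dx, dy, dz, ax, ay, az], ...]]. A call has exactly 5 rows; each row shifts and turns the commanded pose from where the row before left it, along the tool's axes as they then stand; what a row does not reach is not made up. A row lasts 1/12 s, in which the tool goes at most 41.7 mm and 7.16 degrees, less where a joint would pass 70% of its speed; a pose out of reach is approached as far as the arm can. A call with a gripper value outside its range is refused whole. The fingers move at their own pace and stop on an object; the grip force is fixed at half the most. Time passes only in rows, so rows that do not move let the fingers close, or fill a call up. It gives the time, the measured TCP pose, the force and the opening at its end, in the units of the state.
- r.read_state(): the state, without advancing time (a new reading comes with each control period).
- r.capture(name): name is "scene" or "top" or "wrist"; returns a dict with "frame" (420x560x3 uint8, blue, green, red), "depth" (420x560 float32, m along the optical axis (not along the pixel's ray), 0 where there is no reading), "intrinsics" (3x3 intrinsics, pixels), "R" (3x3) and "t" (3): a world point X has camera coordinates R X + t; the wrist camera has in their place "hand_eye" (4x4, takes a point from camera to tool coordinates, whose origin is the TCP and whose axes are the flange's). Camera axes: x right, y down, z forward; pixel columns grow to the right and rows downward; lengths in m; the calibration is good to about 2 mm. A picture is of the moment at which its call begins: read the wrist's pose just before it.
- r.job_done(): hands the job in, once; it reports no verdict.
The state is a dict: "time_s": time; "joint_pos": joint angles; "dq": joint speeds; "tau": joint torques, N m; "tool_pos": TCP position; "eef_rot": TCP orientation; "force": force on the tool from outside, world axes, zero at the start; "moment": the same for the moment, N m; "grip_width": opening from 0.0 (shut) to 1.0 (fully open).
Only numpy, scipy, OpenCV 4.12 (cv2) and the standard library are available. Lean on these libraries where they do the work, as an engineer would, in place of code of your own. Each camera call takes 0.05 s, during which the arm holds its last target.

TASK

Stand the large wide-mouth bottle upright on the shaker's platform between the two bars, about the middle of them and set down rather than dropped, and let go of it. Then slide the handled clamp bar up to it and press the bottle against the foam-sleeved stop bar with a steady push of about 11 N (the foam gives 5 to 6 mm), never squeezing hard, so that a colleague can tighten the knobs; your program finishes while still holding that push on the bar. Leave the small bottles where they stand.

Things in the scene. Friction and masses are not known exactly. Their poses are not given: they have to be found in the camera images.
- bottle_center (a point): centre (half-way up, 62.5 mm above its foot) of the LARGE wide-mouth bottle: translucent white plastic, body 62 mm diameter, 125 mm tall in all, standing on the bench; its screw cap is the top 26 mm, 48 mm diameter, white (grip it there from above). Weighs about 0.2 to 0.45 kg. z is up along the bottle. Two smaller bottles of the same make (49 mm diameter, 92 mm tall) stand near it, places change
- bottle_foot (a point): centre of the large bottle's underside (62.5 mm below bottle_center)
- platform (a point): centre of the shaker's platform, on its top surface, 95 mm above the bench; the shaker is a fixed grey-white machine about 310 x 290 mm. Axes: x along the two bars, y the way the clamp bar slides, towards the stop bar; z up. The platform reaches 135 mm each way in x, 145 mm in y; the bottle's place between the bars is where x is about 0
- stop_face (a point): the stop bar: a fixed bar along the platform's x at its +y side, between two posts, with a soft dark foam sleeve 36 mm in diameter and 200 mm long, axis 45 mm above the platform. This point: the middle of the uncompressed sleeve's bottle-side face, 45 mm above the platform, at platform y = +85 mm; it stays put when the foam gives. The bar's and sleeve's tops are 63 mm above the platform, the posts' 76 mm
- foam (a joint): how far the foam sleeve is pressed in, m, 0 to 0.012; it pushes back 2 N per mm (11 N at 5.5 mm) and is solid at 12 mm
- carriage (a joint): how far the clamp bar has slid towards the stop bar, m, 0 (all the way back) to 0.125. Its pressing face is at platform y = -75 mm + this value, so the gap between the two faces is 160 mm minus this value; it starts 0 to 45 mm forward. It slides with about 1 to 2 N of friction and stays where it is left; no spring
- bar_face (a point): the clamp bar's upright rubber-faced plate, 256 mm long along the platform's x, 27 to 63 mm above the platform; presses the bottle. This point: the middle of its pressing face, 45 mm above the platform
- handle (a point): middle of the clamp bar's steel pull handle: a horizontal round rod 12 mm thick and 96 mm long, along the platform's x, 105 mm above the platform, 40 mm behind the bar's pressing face (away from the stop bar), on a leg at each end. Free from above and on both sides; 72 mm of room under it. Black thumb knobs sit at the bar's two ends, 118 mm each side, 56 mm above the platform
- small_a: one of the two small wide-mouth bottles, 49 mm diameter, 92 mm tall, loose; leave it alone. Origin: centre of its underside
- small_b: the other small wide-mouth bottle, same size; leave it alone. Origin: centre of its underside
Things that resemble listed ones, but are neither listed nor needed, are in the scene too. Leave any orange look-alike of the part that bears bottle_center alone.

How it is judged:
By the outcome, as a careful person would: the job done as asked, in the order asked, and still so for the second after the job is handed in, while the arm keeps its last pose, push and grip.
It also fails if it takes over 54 s, if anything falls off the work surface, if the arm or the gripper's body presses on something with over 40 N, if the wrist force passes 120 N, or if a joint passes its speed limit or range.

## Working session

There is one attempt and no reset: what is moved stays moved. The work goes in short steps, Python scripts to look and compute and a tool call to move; the robot and the scene stay as the last step left them, time stands still between calls to the robot, and variables do not carry over. Pictures are saved under pics/ and viewed, and the job is handed in when it is done.

Besides the shell and the picture viewer there is one more tool, called after "Request:" as name([rows], argument=value, ...), one row to a line, values as JSON. arm_command: Moves the arm, as the interface text tells. Its arguments: {"type":"object","properties":{"increments":{"type":"array","items":{"type":"array","items":{"type":"array","items":{"type":"number"}}}}},"required":["increments"]}

```bash
mkdir -p pics; ls; python3 - <<'E'
from station import r
import cv2,pickle
s=r.read_state();print(s)
d={}
for n in("scene","top"):
    c=r.capture(n);d[n]=c;cv2.imwrite(f"pics/{n}0.png",c["frame"])
pickle.dump(d,open("c0.pkl","wb"))
E
```

```text
pics
{'time_s': 0.0, 'joint_pos': array([ 1.03090659e+00,  3.59491724e-01,  1.51144883e+00, -2.35694686e-05,
        1.27247773e+00, -1.15078134e-01]), 'dq': array([-0.00072159, -0.00027442,  0.0012322 , -0.00190948,  0.00132468,
       -0.00054879]), 'tau': array([ 3.61023784e-03, -5.27639043e+01, -2.78620273e+01,  2.59103235e-04,
        1.34741949e-02,  6.44446374e-06]), 'tool_pos': array([0.24693979, 0.54608052, 0.23045524]), 'eef_rot': array([-6.62155972e-01, -3.07043825e+00,  2.72617066e-03]), 'force': array([ 0.02770797,  0.515036  , -0.4756588 ]), 'moment': array([ 0.02283422,  0.00594063, -0.01508354]), 'grip_width': 0.9987710049773438}
```

View pics/scene0.png

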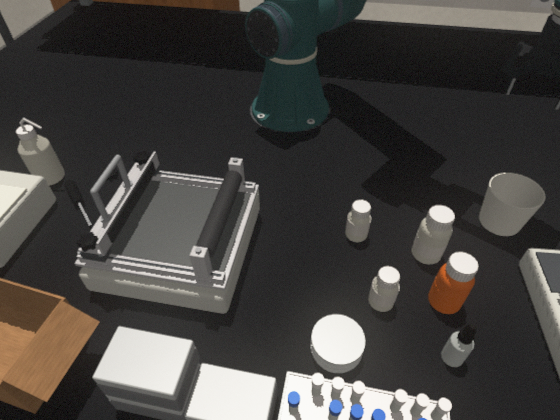

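View pics/top0.png

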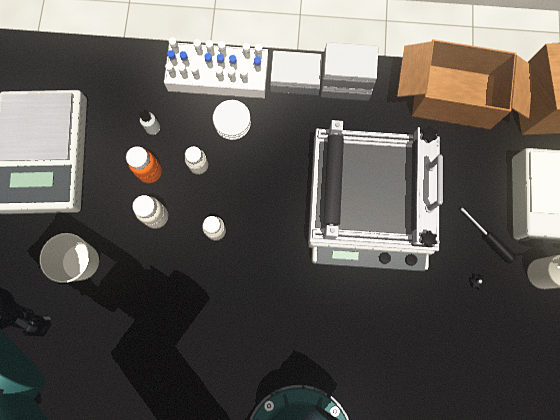

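Scene view: the large white bottle is at (433,235). Top view candidates: large white bottle (150,211); orange look-alike (143,164), to be left alone; small bottles (195,160) and (213,228); dropper (150,122); round dish (231,119). By its description, the target is the white one at (150,211). Next I'll check close crops and measure.

```bash
cat > h.py <<'E'
import numpy as np,cv2,pickle
def ray(c,u,v,z):
    K=c["intrinsics"];R=c["R"];t=c["t"]
    d=R.T@np.linalg.inv(K)@np.array([u,v,1.]);o=-R.T@t
    return o+d*(z-o[2])/d[2]
def proj(c,X):
    p=c["intrinsics"]@(c["R"]@np.asarray(X)+c["t"]);return p[:2]/p[2]
def cloud(c):
    K=c["intrinsics"];D=c["depth"];v,u=np.mgrid[:D.shape[0],:D.shape[1]]
    P=np.stack([(u-K[0,2])/K[0,0]*D,(v-K[1,2])/K[1,1]*D,D],-1)
    W=(P-c["t"])@c["R"];W[D==0]=np.nan;return W
E
python3 - <<'E'
from h import *
d=pickle.load(open("c0.pkl","rb"));c=d["top"]
print("cam",-c["R"].T@c["t"], c["intrinsics"][0,0])
W=cloud(c)
for n,(u,v) in dict(big=(145,203),orange=(136,157),sa=(193,155),sb=(211,224),plat=(370,190),handle=(430,180),foam=(334,180),bench=(260,190)).items(): print(n,np.round(W[v,u],4))
f=c["frame"]
cv2.imwrite("pics/cropA.png",cv2.resize(f[130:250,110:250],None,fx=5,fy=5,interpolation=cv2.INTER_CUBIC))
cv2.imwrite("pics/cropB.png",cv2.resize(f[115:275,300:450],None,fx=3.7,fy=3.7,interpolation=cv2.INTER_CUBIC))
E
```

```text
cam [0.27743364 0.07314646 1.24690898] 518.1581907230678
big [0.4945 0.3798 0.1251]
orange [0.5976 0.4131 0.1277]
sa [0.6222 0.292  0.0942]
sb [0.464  0.2335 0.0938]
plat [ 0.5714 -0.1213  0.0918]
handle [ 0.5945 -0.2466  0.1315]
foam [ 0.5716 -0.0317  0.1548]
bench [0.5723 0.1343 0.0052]
```

View pics/cropA.png

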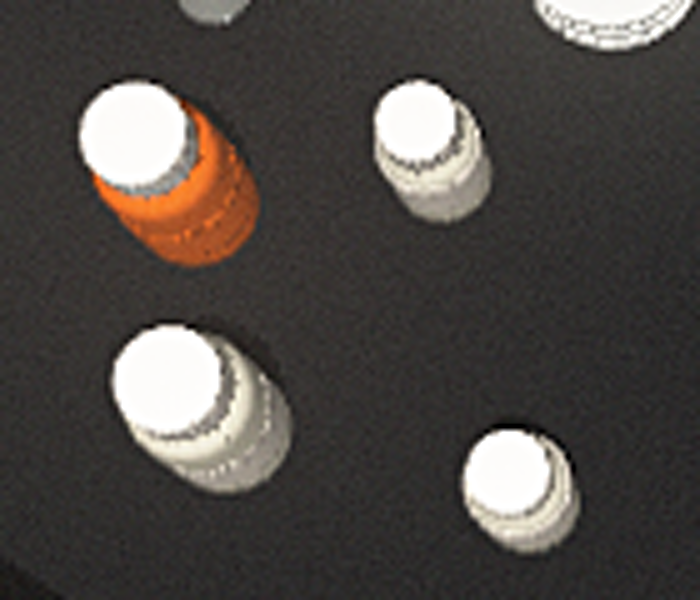

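View pics/cropB.png

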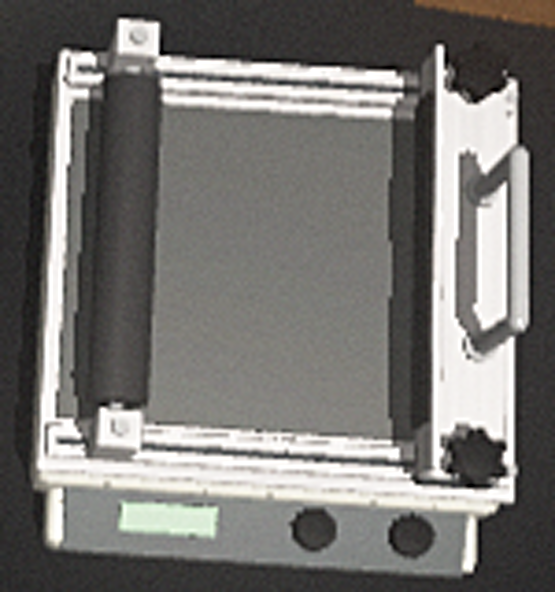

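The crop confirms it: the large white bottle's cap is at crop (167,380), next to the orange look-alike at (135,130). Crop B shows the post tops at (137,37) and (120,427), the foam at x≈130, and the handle rod at (519,165)-(518,325).

```bash
python3 - <<'E'
from h import *
d=pickle.load(open("c0.pkl","rb"));c=d["top"];W=cloud(c);f=c["frame"]
g=f.min(2)
for n,(u,v),h in (("big",(144,206),.125),("orange",(136,157),.125),("sa",(193,154),.092),("sb",(211,224),.092)):
    m=((g>235)&(np.abs(W[...,2]-h)<.02)).astype(np.uint8)
    k,l,st,ce=cv2.connectedComponentsWithStats(m);i=l[v,u]
    # fallback
    print(n,st[i],np.round(ray(c,*ce[i],h),4))
# posts
A=ray(c,300+137/3.7,115+37/3.7,.171);B=ray(c,300+120/3.7,115+427/3.7,.171)
H1=ray(c,300+520/3.7,115+150/3.7,.2);H2=ray(c,300+518/3.7,115+330/3.7,.2)
print("posts",A,B,"handle",H1,H2)
# height-band masks
for n,lo,hi in(("z155-165",.15,.166),("posts",.166,.176),("rod",.185,.21)):
    m=(W[...,2]>lo)&(W[...,2]<hi);m[:,:300]=0;m[:,450:]=0;m[:110]=0;m[280:]=0
    v,u=np.nonzero(m);print(n,len(u))
    k,l,st,ce=cv2.connectedComponentsWithStats(m.astype(np.uint8))
    for i in range(1,k):
        if st[i,4]>12: 
            p=W[l==i]; r_=cv2.minAreaRect(p[:,:2].astype(np.float32)*1000); print(st[i],np.round(p.mean(0),4),r_)
E
```

```text
big [133 196  21  20 337] [0.4888 0.3835 0.125 ]
orange [126 147  21  20 319] [0.6003 0.4136 0.125 ]
sa [185 147  16  15 183] [0.626  0.2933 0.092 ]
sb [203 216  17  16 203] [0.4649 0.2337 0.092 ]
posts [ 0.69217768 -0.02998091  0.171     ] [ 0.45784436 -0.03283477  0.171     ] handle [ 0.63009009 -0.24829426  0.2       ] [ 0.52499079 -0.24843252  0.2       ]
z155-165 2114
[331 120  12  13  53] [ 0.689  -0.0266  0.1604] ((690.2553100585938, -24.905763626098633), (31.806995391845703, 18.373193740844727), 48.52759552001953)
[414 127   6 115 523] [ 0.5776 -0.2107  0.1566] ((579.324951171875, -210.99671936035156), (255.61752319335938, 11.345301628112793), 0.49266570806503296)
[422 126  16  16 113] [ 0.6965 -0.239   0.1524] ((696.4132080078125, -238.81817626953125), (34.99674987792969, 31.212587356567383), 66.04495239257812)
[ 324  134   20   90 1197] [ 0.5753 -0.0307  0.1561] ((577.20263671875, -30.67974090576172), (199.1077117919922, 33.60841751098633), 0.4495236575603485)
[430 160   6   6  18] [ 0.625  -0.2423  0.1579] ((625.2205810546875, -242.58985900878906), (11.230155944824219, 5.6
[... 410 characters left out ...]
2.10356140136719), (11.541998863220215, 25.872055053710938), 1.5846495628356934)
[422 230  15  16 122] [ 0.4616 -0.2411  0.1522] ((461.8292541503906, -241.02699279785156), (32.80513381958008, 30.129898071289062), 2.0413618087768555)
posts 180
[331 120  12  10  79] [ 0.6946 -0.0303  0.1686] ((694.73583984375, -29.201786041259766), (21.461111068725586, 24.36406707763672), 2.564946413040161)
[326 225  13  11  82] [ 0.4592 -0.0319  0.1687] ((458.96417236328125, -32.39131546020508), (25.7280216217041, 20.232376098632812), 87.43147277832031)
rod 314
[435 154   8  52 314] [ 0.5772 -0.245   0.2042] ((578.397705078125, -245.78598022460938), (106.50410461425781, 12.678086280822754), 0.381987601518631)
```

```bash
cat > go.py <<'E'
import sys,numpy as np
from scipy.spatial.transform import Rotation as Ro
from station import r
s=r.read_state();R=Ro.from_rotvec(s["eef_rot"]).as_matrix();p=s["tool_pos"]
print("t",round(s["time_s"],2),"p",np.round(p,4),"F",np.round(s["force"],2),"w",round(s["grip_width"],3),"j6",round(s["joint_pos"][5],3))
print("R",np.round(R,3).tolist())
T=np.array([float(x) for x in sys.argv[1:4]]);d=R.T@(T-p);print("tool d",np.round(d,4))
# turn to put tool z down and tool y along +-world dir of yaw (deg)
if len(sys.argv)>4:
    a=np.radians(float(sys.argv[4]));y=np.array([np.cos(a),np.sin(a),0])
    best=None
    for sg in(1,-1):
        G=np.stack([np.cross(sg*y,[0,0,-1]),sg*y,[0,0,-1]],1);w=Ro.from_matrix(R.T@G).as_rotvec();print("turn",np.round(w,4))
E
python3 go.py 0.489 0.3835 0.2
```

```text
t 0.1 p [0.247  0.5462 0.2306] F [-0.99 -0.66  1.02] w 0.998 j6 -0.115
R [[-0.911, 0.412, -0.001], [0.412, 0.911, -0.001], [0.0, -0.002, -1.0]]
tool d [-0.2875 -0.0484  0.0306]
```

Request:
arm_command([
  [[100,-0.03,-0.005,0,0,0,0],[100,-0.03,-0.005,0,0,0,0],[100,-0.03,-0.005,0,0,0,0],[100,-0.03,-0.005,0,0,0,0],[100,-0.03,-0.005,0,0,0,0]],
])

```text
time_s: 0.52
tool_pos: [0.3743, 0.4609, 0.2308]
eef_rot: [-0.662, -3.071, 0.001]
force: [1.1, 0.1, 0.6]
grip_width: 1.003
```

Request:
arm_command([
  [[100,-0.03,-0.005,0,0,0,0],[100,-0.03,-0.005,0,0,0,0],[100,-0.03,-0.005,0,0,0,0],[100,-0.03,-0.005,0,0,0,0],[100,0,0,0,0,0,0]],
])

```text
time_s: 0.93
tool_pos: [0.4793, 0.3913, 0.2308]
eef_rot: [0.667, 3.067, -0.002]
force: [0.4, 0.1, -0.4]
grip_width: 0.998
```

```bash
python3 go.py 0.489 0.3835 0.2; python3 - <<'E'
from station import r
import cv2,pickle
s=r.read_state();c=r.capture("wrist");cv2.imwrite("pics/w1.png",c["frame"]);pickle.dump((s,c),open("w1.pkl","wb"))
E
```

```text
t 0.93 p [0.4793 0.3913 0.2308] F [ 0.39  0.07 -0.38] w 0.998 j6 -0.567
R [[-0.91, 0.415, 0.002], [0.415, 0.91, -0.002], [-0.003, -0.001, -1.0]]
tool d [-0.012  -0.003   0.0309]
```

View pics/w1.png

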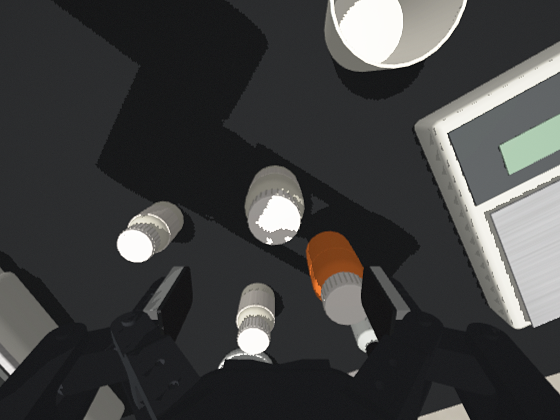

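Wrist view: the large white bottle's cap is around (277,218), centred between the fingers sideways. The orange one at (340,290) and the small ones at (137,243) and (254,338) are clear. I'll check its position from this view.

```bash
python3 - <<'E'
from h import *
from scipy.spatial.transform import Rotation as Ro
s,c=pickle.load(open("w1.pkl","rb"))
R=Ro.from_rotvec(s["eef_rot"]).as_matrix();H=c["hand_eye"]
D=c["depth"];K=c["intrinsics"];v,u=np.mgrid[:420,:560]
P=np.stack([(u-K[0,2])/K[0,0]*D,(v-K[1,2])/K[1,1]*D,D],-1)@H[:3,:3].T+H[:3,3]
W=P@R.T+s["tool_pos"]
m=(np.abs(W[...,2]-.125)<.004)&(D>0)
k,l,st,ce=cv2.connectedComponentsWithStats(m.astype(np.uint8))
for i in range(1,k):
    if st[i,4]>150:
        p=W[l==i];print(st[i],np.round(p.mean(0),4),cv2.minEnclosingCircle((p[:,:2]*1000).astype(np.float32)))
E
```

```text
[ 247  194   54   51 2095] [0.4872 0.3857 0.1253] ((488.1613464355469, 384.83465576171875), 24.674509048461914)
[ 323  282   44   44 1389] [0.5968 0.4124 0.1253] ((599.32666015625, 414.6712341308594), 24.713224411010742)
```

Request:
arm_command([
  [[100,-0.011,-0.0026,0.01,0,0,0],[100,0,0,0.03,0,0,0],[100,0,0,0.03,0,0,0],[100,0,0,0.025,0,0,0],[100,0,0,0.02,0,0,0]],
])

```text
time_s: 1.4
tool_pos: [0.4816, 0.3869, 0.1133]
eef_rot: [-0.66, -3.069, 0.004]
force: [-0.4, -0.4, -0.2]
grip_width: 0.998
```

Request:
arm_command([
  [[100,0,0,0.012,0,0,0],[100,0,0,0.007,0,0,0],[100,0,0,0,0,0,0],[50,0,0,0,0,0,0],[30,0,0,0,0,0,0]],
])

```text
time_s: 1.82
tool_pos: [0.4845, 0.3882, 0.0986]
eef_rot: [0.661, 3.069, 0.002]
force: [0.4, -1.1, 0.2]
grip_width: 0.746
```

Request:
arm_command([
  [[30,0,0,0,0,0,0],[30,0,0,0,0,0,0],[30,0,0,0,0,0,0],[30,0,0,0,0,0,0],[30,0,0,0,0,0,0]],
])

```text
time_s: 2.23
tool_pos: [0.4846, 0.3879, 0.099]
eef_rot: [0.662, 3.069, 0.003]
force: [-1.2, -1.0, 5.9]
grip_width: 0.541
```

```bash
python3 go.py 0.577 -0.104 0.27; python3 - <<'E'
from station import r
import cv2,pickle
for n in("wrist","scene"):
    c=r.capture(n);f=c["frame"]
    cv2.imwrite(f"pics/g_{n}.png",f if n=="wrist" else cv2.resize(f[120:320,320:560],None,fx=3,fy=3))
E
```

```text
t 2.23 p [0.4846 0.3879 0.099 ] F [-1.17 -1.03  5.92] w 0.541 j6 -0.582
R [[-0.911, 0.412, 0.002], [0.412, 0.911, 0.001], [-0.002, 0.002, -1.0]]
tool d [-0.2872 -0.4097 -0.1714]
```

View pics/g_scene.png

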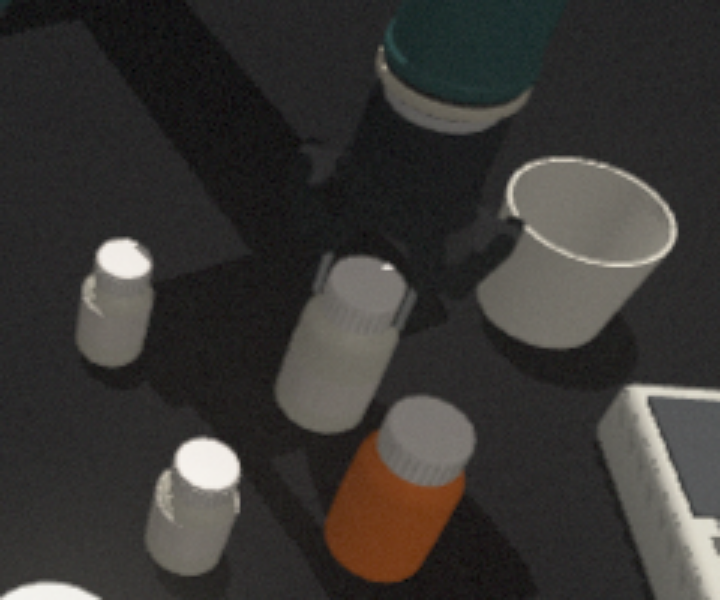

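Bottle gripped by the cap with opening 0.54 (about 46 mm), fingers on both sides of the cap at crop (365,285). Lifting.

Request:
arm_command([
  [[30,0,0,-0.005,0,0,0],[30,0,0,-0.015,0,0,0],[30,0,0,-0.025,0,0,0],[30,0,0,-0.025,0,0,0],[30,0,0,-0.025,0,0,0]],
])

```text
time_s: 2.75
tool_pos: [0.4832, 0.3871, 0.1933]
eef_rot: [-0.662, -3.07, 0.001]
force: [0.7, -0.1, -2.3]
grip_width: 0.542
```

Request:
arm_command([
  [[30,0,0,-0.025,0,0,0],[30,0,0,-0.025,0,0,0],[30,0,0,-0.025,0,0,0],[30,0,0,-0.02,0,0,0],[30,0,0,-0.01,0,0,0]],
])

```text
time_s: 3.17
tool_pos: [0.4845, 0.3881, 0.3008]
eef_rot: [0.662, 3.068, 0.005]
force: [0.4, -0.7, -2.7]
grip_width: 0.547
```

```bash
python3 go.py 0.5735 -0.1005 0.30; python3 - <<'E'
from station import r
import cv2,pickle
for n in("wrist",):
    c=r.capture(n);f=c["frame"]
    cv2.imwrite(f"pics/g2_{n}.png",f)
E
```

```text
t 3.17 p [0.4845 0.3881 0.3008] F [ 0.44 -0.71 -2.71] w 0.547 j6 -0.582
R [[-0.911, 0.412, 0.004], [0.412, 0.911, 0.002], [-0.002, 0.004, -1.0]]
tool d [-2.824e-01 -4.085e-01 -1.000e-04]
```

View pics/g2_wrist.png

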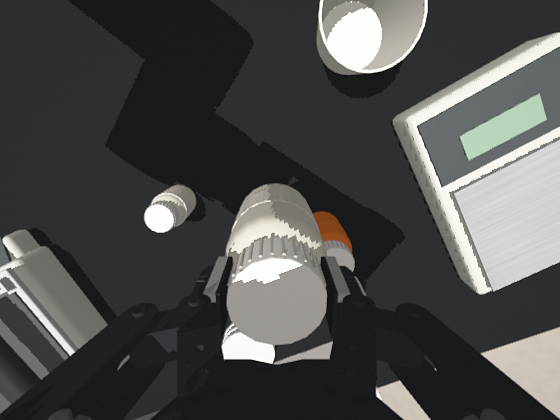

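Bottle is lifted, held upright (cap at (277,300)), and the force reads about 2.7 N down. Carrying it over.

Request:
arm_command([
  [[30,-0.008,-0.012,0,0,0,0],[30,-0.016,-0.024,0,0,0,0],[30,-0.018,-0.026,0,0,0,0],[30,-0.018,-0.026,0,0,0,0],[30,-0.018,-0.026,0,0,0,0]],
])

```text
time_s: 3.63
tool_pos: [0.5065, 0.2491, 0.2952]
eef_rot: [-0.661, -3.068, 0.004]
force: [1.1, -0.8, -2.2]
grip_width: 0.542
```

Request:
arm_command([
  [[30,-0.018,-0.026,0,0,0,0],[30,-0.018,-0.026,0,0,0,0],[30,-0.018,-0.026,0,0,0,0],[30,-0.018,-0.026,0,0,0,0],[30,-0.018,-0.026,0,0,0,0]],
])

```text
time_s: 4.05
tool_pos: [0.5347, 0.0937, 0.2954]
eef_rot: [-0.662, -3.068, 0.002]
force: [0.2, -0.2, -2.7]
grip_width: 0.543
```

Request:
arm_command([
  [[30,-0.018,-0.026,0,0,0,0],[30,-0.018,-0.026,0,0,0,0],[30,-0.018,-0.026,0,0,0,0],[30,-0.014,-0.02,0,0,0,0],[30,-0.008,-0.012,0,0,0,0]],
])

```text
time_s: 4.47
tool_pos: [0.5591, -0.0388, 0.2954]
eef_rot: [-0.665, -3.067, 0.002]
force: [0.8, -0.3, -2.8]
grip_width: 0.543
```

```bash
python3 go.py 0.5735 -0.1005 0.30
```

```text
t 4.47 p [ 0.5591 -0.0388  0.2954] F [ 0.8  -0.33 -2.78] w 0.543 j6 -1.335
R [[-0.91, 0.414, -0.003], [0.414, 0.91, -0.001], [0.002, -0.002, -1.0]]
tool d [-0.0386 -0.0502 -0.0046]
```

Request:
arm_command([
  [[30,-0.013,-0.017,0,0,0,0],[30,-0.013,-0.017,0,0,0,0],[30,-0.009,-0.012,0,0,0,0],[30,-0.003,-0.004,0,0,0,0],[30,0,0,0,0,0,0]],
])

```text
time_s: 4.88
tool_pos: [0.5738, -0.0975, 0.2965]
eef_rot: [-0.664, -3.069, -0.0]
force: [-0.8, 0.6, -3.5]
grip_width: 0.544
```

```bash
python3 go.py 0.5735 -0.1005 0.194;python3 - <<'E'
from station import r
import cv2,pickle
from h import *
c=r.capture("top");f=c["frame"];print(proj(c,(.577,-.104,.32)))
cv2.imwrite(f"pics/p1.png",cv2.resize(f[90:290,280:480],None,fx=3,fy=3))
c=r.capture("scene");f=c["frame"]
cv2.imwrite(f"pics/p2.png",cv2.resize(f[60:320,60:330],None,fx=2.3,fy=2.3))
E
```

```text
t 4.88 p [ 0.5738 -0.0975  0.2965] F [-0.77  0.64 -3.45] w 0.544 j6 -1.432
R [[-0.911, 0.414, -0.001], [0.414, 0.911, 0.0], [0.001, -0.0, -1.0]]
tool d [-0.0011 -0.0028  0.1025]
[382.69294586 157.72689434]
```

View pics/p2.png

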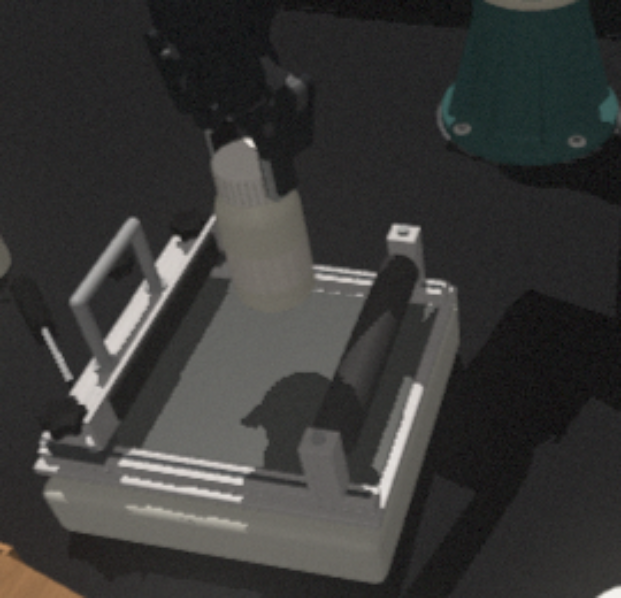

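Bottle hangs clear above the platform between the bars (crop (265,230)). Lowering.

Request:
arm_command([
  [[30,-0.001,-0.003,0.012,0,0,0],[30,0,0,0.025,0,0,0],[30,0,0,0.025,0,0,0],[30,0,0,0.018,0,0,0],[30,0,0,0.01,0,0,0]],
])

```text
time_s: 5.4
tool_pos: [0.5719, -0.098, 0.2049]
eef_rot: [-0.659, -3.067, -0.001]
force: [-1.2, 0.2, -2.3]
grip_width: 0.544
```

Request:
arm_command([
  [[30,0,0,0.002,0,0,0],[30,0,0,0,0,0,0],[30,0,0,0,0,0,0],[30,0,0,0,0,0,0],[30,0,0,0,0,0,0]],
])

```text
time_s: 5.82
tool_pos: [0.5747, -0.1002, 0.2066]
eef_rot: [0.662, 3.069, -0.0]
force: [-0.4, 0.2, -1.7]
grip_width: 0.546
```

```bash
python3 go.py 0.5735 -0.1005 0.194;python3 - <<'E'
from station import r
import cv2,pickle
c=r.capture("scene");f=c["frame"]
cv2.imwrite(f"pics/p3.png",cv2.resize(f[60:320,60:330],None,fx=2.3,fy=2.3))
E
```

```text
t 5.82 p [ 0.5747 -0.1002  0.2066] F [-0.44  0.19 -1.65] w 0.546 j6 -1.437
R [[-0.911, 0.412, 0.002], [0.412, 0.911, -0.001], [-0.002, 0.0, -1.0]]
tool d [ 0.001  -0.0008  0.0126]
```

View pics/p3.png

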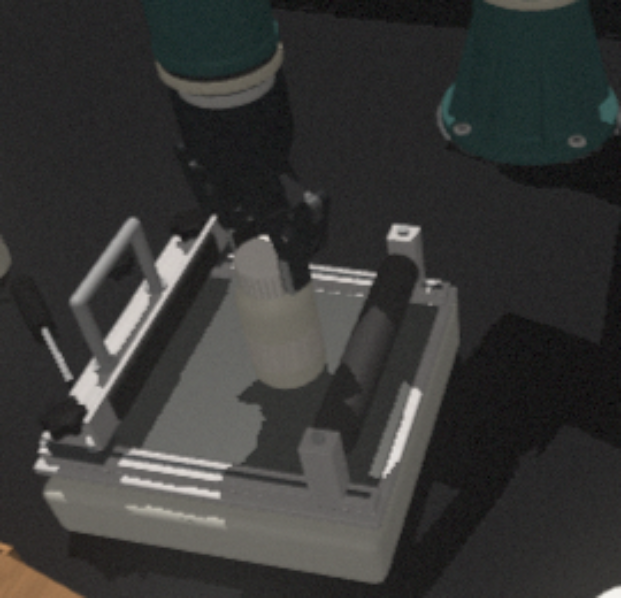

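Request:
arm_command([
  [[30,0,0,0.003,0,0,0],[30,0,0,0.002,0,0,0],[30,0,0,0.002,0,0,0],[30,0,0,0,0,0,0],[30,0,0,0,0,0,0]],
])

```text
time_s: 6.28
tool_pos: [0.5736, -0.1, 0.198]
eef_rot: [-0.662, -3.07, 0.0]
force: [-0.6, -0.3, -1.8]
grip_width: 0.543
```

Request:
arm_command([
  [[30,0,0,0.001,0,0,0],[30,0,0,0.001,0,0,0],[30,0,0,0,0,0,0],[30,0,0,0,0,0,0],[30,0,0,0,0,0,0]],
])

```text
time_s: 6.7
tool_pos: [0.5738, -0.1, 0.1963]
eef_rot: [0.662, 3.071, -0.0]
force: [0.2, 0.7, -3.1]
grip_width: 0.544
```

Request:
arm_command([
  [[30,0,0,0.001,0,0,0],[30,0,0,0.001,0,0,0],[30,0,0,0,0,0,0],[30,0,0,0,0,0,0],[30,0,0,0,0,0,0]],
])

```text
time_s: 7.12
tool_pos: [0.5738, -0.1, 0.1943]
eef_rot: [-0.662, -3.071, 0.0]
force: [0.4, -0.9, -1.8]
grip_width: 0.543
```

Request:
arm_command([
  [[30,0,0,0.001,0,0,0],[30,0,0,0,0,0,0],[30,0,0,0,0,0,0],[30,0,0,0,0,0,0],[30,0,0,0,0,0,0]],
])

```text
time_s: 7.53
tool_pos: [0.5742, -0.1002, 0.1941]
eef_rot: [0.662, 3.07, -0.001]
force: [-2.0, -0.2, 6.0]
grip_width: 0.54
```

Request:
arm_command([
  [[30,0,0,0.001,0,0,0],[30,0,0,0,0,0,0],[30,0,0,0,0,0,0],[30,0,0,0,0,0,0],[30,0,0,0,0,0,0]],
])

```text
time_s: 7.95
tool_pos: [0.5744, -0.1004, 0.194]
eef_rot: [0.662, 3.069, -0.001]
force: [-2.9, -0.1, 11.3]
grip_width: 0.545
```

The foot is on the platform: z 0.194 as predicted, and the force now pushes up. I'll ease off the preload and release.

Request:
arm_command([
  [[30,0,0,-0.001,0,0,0],[30,0,0,0,0,0,0],[65,0,0,0,0,0,0],[80,0,0,0,0,0,0],[100,0,0,0,0,0,0]],
])

```text
time_s: 8.37
tool_pos: [0.5737, -0.0999, 0.1929]
eef_rot: [-0.662, -3.071, -0.0]
force: [0.3, 0.1, -0.7]
grip_width: 0.908
```

Request:
arm_command([
  [[100,0,0,0,0,0,0],[100,0,0,0,0,0,0],[100,0,0,-0.003,0,0,0],[100,0,0,-0.01,0,0,0],[100,0,0,-0.02,0,0,0]],
])

```text
time_s: 8.78
tool_pos: [0.5722, -0.0996, 0.225]
eef_rot: [-0.661, -3.066, -0.0]
force: [-0.1, -0.2, 0.9]
grip_width: 1.0
```

Request:
arm_command([
  [[100,0,0,-0.025,0,0,0],[100,0,0,-0.025,0,0,0],[100,0,0,-0.025,0,0,0],[100,0,0,-0.015,0,0,0],[100,0,0,0,0,0,0]],
])

```text
time_s: 9.2
tool_pos: [0.5761, -0.1006, 0.3215]
eef_rot: [0.66, 3.063, -0.001]
force: [1.0, 0.1, 0.5]
grip_width: 0.997
```

```bash
python3 go.py 0.577 -0.2465 0.30 90.5;python3 - <<'E'
from station import r
import cv2,pickle
c=r.capture("scene");f=c["frame"]
cv2.imwrite(f"pics/p4.png",cv2.resize(f[60:320,60:330],None,fx=2.3,fy=2.3))
s=r.read_state();c=r.capture("wrist");cv2.imwrite("pics/w4.png",c["frame"]);pickle.dump((s,c),open("w4.pkl","wb"))
E
```

```text
t 9.2 p [ 0.5761 -0.1006  0.3215] F [0.97 0.12 0.51] w 0.997 j6 -1.437
R [[-0.911, 0.412, 0.008], [0.412, 0.911, -0.002], [-0.008, 0.001, -1.0]]
tool d [-0.0608 -0.1325  0.0219]
turn [-0.0008  0.0083 -0.4334]
turn [1.1500e-02 1.1000e-03 2.7081e+00]
```

View pics/p4.png

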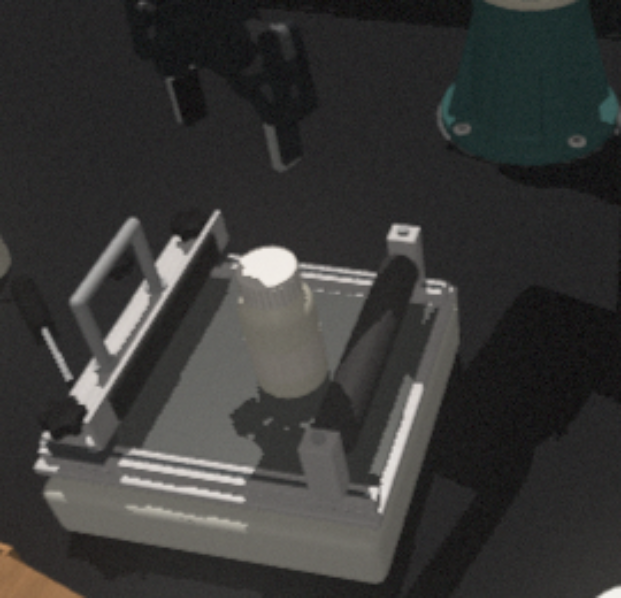

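View pics/w4.png

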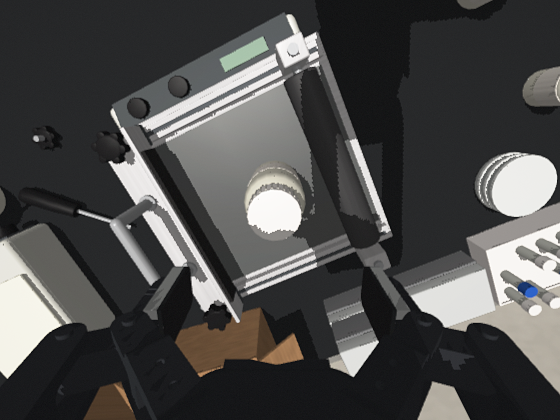

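The bottle stands upright and free (cap at (270,263) in the scene crop, (275,214) in the wrist view). Handle rod runs (115,220)-(160,285) in the wrist view. I'll turn the jaws along platform y and move over the handle.

Request:
arm_command([
  [[100,0,0,0,0,0.008,-0.0833],[100,0,0,0,0,0,-0.0875],[100,0,0,0,0,0,-0.0875],[100,0,0,0,0,0,-0.0875],[100,0,0,0,0,0,-0.0875]],
])

```text
time_s: 9.72
tool_pos: [0.5728, -0.0997, 0.3146]
eef_rot: [0.02, -3.131, -0.006]
force: [0.2, -0.3, 0.6]
grip_width: 0.994
```

```bash
python3 go.py 0.577 -0.2465 0.28 90.5; python3 - <<'E'
from h import *
from station import r
from scipy.spatial.transform import Rotation as Ro
s=r.read_state();c=r.capture("wrist");cv2.imwrite("pics/w5.png",c["frame"])
R=Ro.from_rotvec(s["eef_rot"]).as_matrix();H=c["hand_eye"]
D=c["depth"];K=c["intrinsics"];v,u=np.mgrid[:420,:560]
P=np.stack([(u-K[0,2])/K[0,0]*D,(v-K[1,2])/K[1,1]*D,D],-1)@H[:3,:3].T+H[:3,3]
W=P@R.T+s["tool_pos"]
for lo,hi in((.195,.212),(.214,.226),(.15,.163),(.164,.175)):
    m=(W[...,2]>lo)&(W[...,2]<hi)&(D>0)
    k,l,st,ce=cv2.connectedComponentsWithStats(m.astype(np.uint8))
    for i in range(1,k):
        if st[i,4]>200:
            p=W[l==i];print(lo,st[i],np.round(p.mean(0),4),np.round(cv2.minAreaRect((p[:,:2]*1000).astype(np.float32))[0:2],1),cv2.minAreaRect((p[:,:2]*1000).astype(np.float32))[2])
E
```

```text
t 9.72 p [ 0.5728 -0.0997  0.3146] F [ 0.18 -0.32  0.59] w 0.994 j6 -1.875
R [[-1.0, -0.013, -0.011], [-0.013, 1.0, 0.004], [0.011, 0.004, -1.0]]
tool d [-0.0027 -0.147   0.034 ]
turn [ 0.0039 -0.0105  0.0041]
turn [ 0.0165  0.0061 -3.1375]
0.195 [ 101  152   34  114 1700] [ 0.5738 -0.2429  0.2043] [[ 577.8 -244.3]
 [ 106.8   12.3]] 0.125878244638443
0.214 [ 244  192   56   54 2350] [ 0.5766 -0.1034  0.2203] [[ 577.6 -103.4]
 [  47.4   48.1]] 1.3062680959701538
0.15 [114  60  35  40 807] [ 0.4605 -0.2395  0.1512] [[ 460.6 -239.7]
 [  31.4   34.5]] 89.25016784667969
0.15 [ 154   67   31  200 2094] [ 0.5484 -0.2093  0.1561] [[ 553.8 -209.5]
 [ 207.7   10. ]] 0.5187633633613586
0.15 [ 322  101   41  183 5114] [ 0.567  -0.0313  0.156 ] [[576.5 -30.3]
 [199.   31.7]] 0.46886661648750305
0.164 [337  66  30  26 726] [ 0.4588 -0.0316  0.1672] [[458.7 -31.1]
 [ 21.3  26.2]] 0.23299795389175415
0.164 [324 292  24  18 382] [ 0.6928 -0.0294  0.1673] [[694.  -28.9]
 [ 26.   22.3]] 89.92987823486328
```

View pics/w5.png

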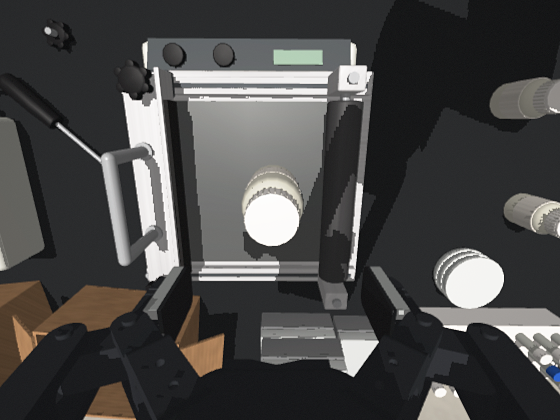

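Bottle measured at (0.5776, -0.1034); handle rod at y≈-0.245 (image (115,200)). Bottle top reads 0.220, so it is seated. Moving over the handle.

Request:
arm_command([
  [[100,-0.003,-0.02,0,0.004,-0.008,0.004],[60,-0.002,-0.03,0.005,0,0,0],[50,0,-0.03,0.01,0,0,0],[50,0,-0.03,0.01,0,0,0],[50,0,-0.025,0,0,0,0]],
])

```text
time_s: 10.18
tool_pos: [0.5776, -0.236, 0.2878]
eef_rot: [0.003, -3.137, -0.002]
force: [-0.4, 0.4, -0.3]
grip_width: 0.502
```

Request:
arm_command([
  [[50,0,-0.01,0,0,0,0],[50,0,0,0,0,0,0],[50,0,0,0,0,0,0],[50,0,0,0,0,0,0],[50,0,0,0,0,0,0]],
])

```text
time_s: 10.6
tool_pos: [0.5796, -0.2434, 0.2915]
eef_rot: [-0.009, 3.141, -0.001]
force: [-1.0, 0.6, -1.0]
grip_width: 0.501
```

```bash
python3 go.py 0.578 -0.245 0.181 90.5; python3 - <<'E'
from h import *
from station import r
from scipy.spatial.transform import Rotation as Ro
s=r.read_state();c=r.capture("wrist");cv2.imwrite("pics/w6.png",c["frame"])
R=Ro.from_rotvec(s["eef_rot"]).as_matrix();H=c["hand_eye"]
D=c["depth"];K=c["intrinsics"];v,u=np.mgrid[:420,:560]
P=np.stack([(u-K[0,2])/K[0,0]*D,(v-K[1,2])/K[1,1]*D,D],-1)@H[:3,:3].T+H[:3,3]
W=P@R.T+s["tool_pos"]
for lo,hi in((.195,.212),(.15,.163)):
    m=(W[...,2]>lo)&(W[...,2]<hi)&(D>0)
    k,l,st,ce=cv2.connectedComponentsWithStats(m.astype(np.uint8))
    for i in range(1,k):
        if st[i,4]>200:
            p=W[l==i];print(lo,st[i],np.round(p.mean(0),4),np.round(cv2.minAreaRect((p[:,:2]*1000).astype(np.float32))[0:2],1),cv2.minAreaRect((p[:,:2]*1000).astype(np.float32))[2])
E
```

```text
t 10.6 p [ 0.5796 -0.2434  0.2915] F [-1.04  0.6  -0.99] w 0.501 j6 -2.084
R [[-1.0, -0.006, 0.001], [-0.006, 1.0, -0.0], [-0.001, -0.0, -1.0]]
tool d [ 0.0017 -0.0015  0.1105]
turn [-0.0005  0.0006 -0.0032]
turn [9.0000e-04 8.0000e-04 3.1384e+00]
0.195 [ 267  147   15  125 1750] [ 0.5735 -0.2452  0.2052] [[ 577.6 -245.3]
 [ 106.5   11.6]] 0.5798977613449097
0.195 [412 185  49  54 583] [ 0.5688 -0.1203  0.2043] [[ 570.8 -116.5]
 [  20.4   48. ]] 59.942081451416016
0.15 [ 263   45   37   45 1000] [ 0.4604 -0.2402  0.1513] [[ 460.2 -240.2]
 [  31.3   35.2]] 88.63115692138672
0.15 [502  51  37  30 354] [ 0.4603 -0.0419  0.1568] [[464.5 -37.3]
 [ 32.1  16.8]] 46.727149963378906
0.15 [ 303   54   17  257 2260] [ 0.5629 -0.2105  0.1568] [[ 578.  -209.6]
 [ 254.3    9.3]] 0.5176718235015869
0.15 [ 457   89   74  199 5430] [ 0.5612 -0.0338  0.1563] [[576.3 -31. ]
 [199.4  32.9]] 0.49356478452682495
0.15 [385 168  49  56 382] [ 0.5654 -0.1247  0.1562] [[ 568.4 -119.3]
 [  25.4   60.7]] 57.85345458984375
0.15 [267 286  28  27 510] [ 0.6953 -0.2381  0.1514] [[ 695.7 -238. ]
 [  30.6   35. ]] 89.86875915527344
0.15 [454 290  34  23 294] [ 0.6885 -0.0354  0.1566] [[688.  -33.8]
 [ 17.2  32.4]] 37.94556427001953
0.15 [  0 349  60  24 562] [ 0.7738 -0.5294  0.1564] [[ 772.1 -538.1]
 [  69.5   24.3]] 76.01490020751953
```

View pics/w6.png

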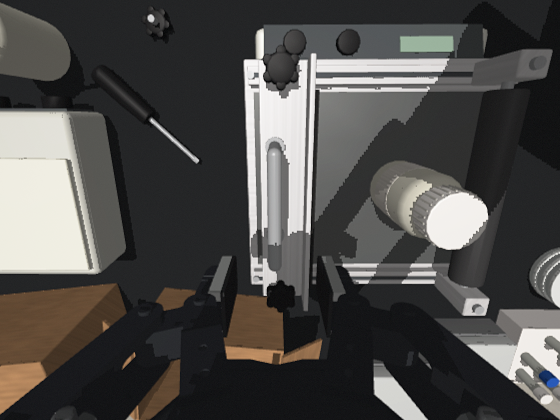

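The rod (image (274,205)) is centred between the fingers to within about 2 mm. Going down and gripping it.

Request:
arm_command([
  [[50,0.0015,-0.0018,0.012,0,0,0],[50,0,0,0.025,0,0,0],[50,0,0,0.025,0,0,0],[50,0,0,0.022,0,0,0],[50,0,0,0.014,0,0,0]],
])

```text
time_s: 11.07
tool_pos: [0.5772, -0.2451, 0.1913]
eef_rot: [0.009, -3.14, -0.001]
force: [-1.5, 0.1, 0.4]
grip_width: 0.499
```

Request:
arm_command([
  [[50,0,0,0.008,0,0,0],[50,0,0,0.003,0,0,0],[50,0,0,0,0,0,0],[50,0,0,0,0,0,0],[50,0,0,0,0,0,0]],
])

```text
time_s: 11.48
tool_pos: [0.579, -0.2472, 0.1838]
eef_rot: [-0.007, 3.139, -0.003]
force: [-0.6, 1.0, -0.2]
grip_width: 0.498
```

Request:
arm_command([
  [[30,0,0,0,0,0,0],[20,0,0,0,0,0,0],[10,0,0,0,0,0,0],[5,0,0,0,0,0,0],[5,0,0,0,0,0,0]],
])

```text
time_s: 11.9
tool_pos: [0.5785, -0.2471, 0.1832]
eef_rot: [-0.007, 3.14, -0.002]
force: [-1.4, 1.3, 6.6]
grip_width: 0.115
```

Request:
arm_command([
  [[5,0,0,0,0,0,0],[5,0,0,0,0,0,0],[5,0,0,0,0,0,0],[5,0,0,0,0,0,0],[5,0,0,0,0,0,0]],
])

```text
time_s: 12.32
tool_pos: [0.5784, -0.2471, 0.1832]
eef_rot: [-0.007, 3.14, -0.002]
force: [-1.2, 0.9, 5.4]
grip_width: 0.116
```

```bash
python3 go.py 0.578 -0.245 0.181 90.5; python3 - <<'E'
from station import r
import cv2
c=r.capture("scene");f=c["frame"]
cv2.imwrite(f"pics/p7.png",cv2.resize(f[60:320,60:330],None,fx=2.3,fy=2.3))
E
```

```text
t 12.32 p [ 0.5784 -0.2471  0.1832] F [-1.21  0.9   5.39] w 0.116 j6 -2.088
R [[-1.0, -0.004, 0.002], [-0.004, 1.0, -0.002], [-0.002, -0.002, -1.0]]
tool d [0.0004 0.0021 0.0022]
turn [-0.0016  0.0016 -0.0043]
turn [2.5000e-03 2.4000e-03 3.1373e+00]
```

View pics/p7.png

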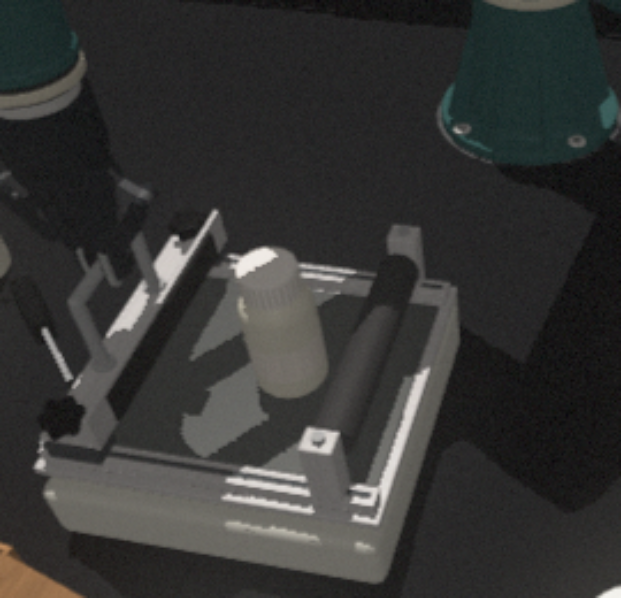

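Fingers hold the rod (opening 0.116). Sliding the bar forward, fast at first, then slower before touching the bottle.

Request:
arm_command([
  [[5,0,0.003,-0.0007,0,0,0],[5,0,0.006,0,0,0,0],[5,0.0001,0.01,0,0,0,0],[5,0,0.01,0,0,0,0],[5,0.0001,0.01,0,0,0,0]],
])

```text
time_s: 12.78
tool_pos: [0.5781, -0.2069, 0.1833]
eef_rot: [-0.007, 3.14, -0.002]
force: [1.6, -2.5, 1.9]
grip_width: 0.121
```

Request:
arm_command([
  [[5,0,0.01,0,0,0,0],[5,0.0001,0.008,0,0,0,0],[5,0,0.005,0,0,0,0],[5,0,0.003,0,0,0,0],[5,0,0.002,0,0,0,0]],
])

```text
time_s: 13.2
tool_pos: [0.5778, -0.1793, 0.1832]
eef_rot: [-0.008, 3.14, -0.002]
force: [1.8, -2.0, 3.5]
grip_width: 0.117
```

```bash
python3 go.py 0.578 -0.1455 0.184 90.5
```

```text
t 13.2 p [ 0.5778 -0.1793  0.1832] F [ 1.75 -2.03  3.52] w 0.117 j6 -1.99
R [[-1.0, -0.005, 0.001], [-0.005, 1.0, -0.001], [-0.001, -0.001, -1.0]]
tool d [-0.0004  0.0338 -0.0008]
turn [-0.0012  0.0011 -0.0036]
turn [1.800e-03 1.800e-03 3.138e+00]
```

Request:
arm_command([
  [[5,0,0.002,0,0,0,0],[5,0,0.002,0,0,0,0],[5,0,0.002,0,0,0,0],[5,0,0.002,0,0,0,0],[5,0,0.002,0,0,0,0]],
])

```text
time_s: 13.62
tool_pos: [0.5778, -0.1705, 0.1832]
eef_rot: [-0.007, 3.14, -0.003]
force: [2.4, -3.1, 5.6]
grip_width: 0.115
```

Request:
arm_command([
  [[5,0,0.002,0,0,0,0],[5,0,0.002,0,0,0,0],[5,0,0.002,0,0,0,0],[5,0,0.001,0,0,0,0],[5,0,0,0,0,0,0]],
])

```text
time_s: 14.03
tool_pos: [0.5777, -0.1629, 0.1832]
eef_rot: [-0.007, 3.14, -0.002]
force: [2.4, -2.2, 5.6]
grip_width: 0.116
```

```bash
python3 - <<'E'
from station import r
import cv2
c=r.capture("scene");f=c["frame"]
cv2.imwrite(f"pics/p8.png",cv2.resize(f[60:320,60:330],None,fx=2.3,fy=2.3))
for i in range(3): print(r.read_state()["force"],r.read_state()["tool_pos"]); r.capture("scene")
E
```

```text
[ 1.63416982 -1.36212421  5.67255433] [ 0.57765224 -0.16295794  0.18318527]
[ 1.38050625 -0.73346035  5.29685158] [ 0.57768949 -0.16298559  0.18323864]
[ 2.13465623 -2.40771341  4.85177377] [ 0.57766164 -0.1629568   0.18322218]
```

View pics/p8.png

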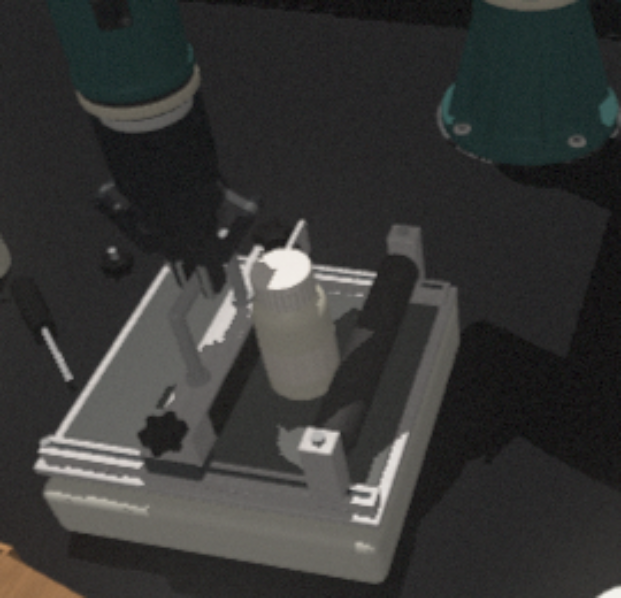

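The bottle slides upright in front of the bar (crop (295,330)), a small gap to the foam remains. I'll continue gently.

Request:
arm_command([
  [[5,0,0.0015,0,0,0,0],[5,0,0.0015,0,0,0,0],[5,0,0.0015,0,0,0,0],[5,0,0.0015,0,0,0,0],[5,0,0.001,0,0,0,0]],
])

```text
time_s: 14.65
tool_pos: [0.5776, -0.1562, 0.1832]
eef_rot: [-0.007, 3.14, -0.003]
force: [2.5, -3.3, 5.8]
grip_width: 0.118
```

Request:
arm_command([
  [[5,0,0.001,0,0,0,0],[5,0,0.001,0,0,0,0],[5,0,0.001,0,0,0,0],[5,0,0,0,0,0,0],[5,0,0,0,0,0,0]],
])

```text
time_s: 15.07
tool_pos: [0.5776, -0.1531, 0.1832]
eef_rot: [-0.007, 3.14, -0.002]
force: [1.6, -2.3, 5.7]
grip_width: 0.116
```

```bash
cat > f.py <<'E'
from station import r
import cv2,numpy as np
F=[];P=[]
for i in range(4):
    s=r.read_state();F.append(s["force"]);P.append(s["tool_pos"]);c=r.capture("scene")
print(round(s["time_s"],2),"F",np.mean(F,0).round(2),"P",np.mean(P,0).round(5))
E
python3 f.py
```

```text
15.22 F [ 1.6  -2.02  5.85] P [ 0.57759 -0.15307  0.18322]
```

Request:
arm_command([
  [[5,0,0.001,0,0,0,0],[5,0,0.001,0,0,0,0],[5,0,0,0,0,0,0],[5,0,0,0,0,0,0],[5,0,0,0,0,0,0]],
])

```text
time_s: 15.68
tool_pos: [0.5776, -0.1511, 0.1832]
eef_rot: [-0.007, 3.141, -0.002]
force: [1.2, -2.5, 5.9]
grip_width: 0.116
```

```bash
python3 f.py
```

```text
15.83 F [ 1.47 -2.51  5.39] P [ 0.57758 -0.15111  0.18323]
```

Request:
arm_command([
  [[5,0,0.001,0,0,0,0],[5,0,0.001,0,0,0,0],[5,0,0,0,0,0,0],[5,0,0,0,0,0,0],[5,0,0,0,0,0,0]],
])

```text
time_s: 16.3
tool_pos: [0.5775, -0.1493, 0.1832]
eef_rot: [-0.007, 3.141, -0.003]
force: [1.7, -2.3, 5.5]
grip_width: 0.117
```

```bash
python3 f.py
```

```text
16.45 F [ 1.74 -2.63  5.56] P [ 0.57755 -0.14929  0.1832 ]
```

Request:
arm_command([
  [[5,0,0.001,0,0,0,0],[5,0,0.001,0,0,0,0],[5,0,0,0,0,0,0],[5,0,0,0,0,0,0],[5,0,0,0,0,0,0]],
])

```text
time_s: 16.92
tool_pos: [0.5775, -0.148, 0.1832]
eef_rot: [-0.007, 3.141, -0.005]
force: [1.5, -5.7, 4.4]
grip_width: 0.116
```

```bash
python3 f.py
```

```text
17.07 F [ 1.51 -5.28  5.23] P [ 0.57755 -0.14799  0.18321]
```

Request:
arm_command([
  [[5,0,0.001,0,0,0,0],[5,0,0.001,0,0,0,0],[5,0,0,0,0,0,0],[5,0,0,0,0,0,0],[5,0,0,0,0,0,0]],
])

```text
time_s: 17.53
tool_pos: [0.5775, -0.1468, 0.1832]
eef_rot: [-0.007, 3.141, -0.006]
force: [1.4, -7.6, 3.6]
grip_width: 0.116
```

```bash
python3 f.py
```

```text
17.68 F [ 1.19 -7.55  4.32] P [ 0.57754 -0.14674  0.18323]
```

Foam contact was at y≈-0.1494: the force slope is 2 N/mm over a 2.4 N sliding baseline. Target is y≈-0.1439, total ≈ -13.4 N. About 2.8 mm more.

Request:
arm_command([
  [[5,0,0.001,0,0,0,0],[5,0,0.001,0,0,0,0],[5,0,0.0005,0,0,0,0],[5,0,0.0005,0,0,0,0],[5,0,0,0,0,0,0]],
])

```text
time_s: 18.15
tool_pos: [0.5775, -0.145, 0.1832]
eef_rot: [-0.007, 3.14, -0.01]
force: [-0.2, -11.3, 4.2]
grip_width: 0.116
```

```bash
python3 f.py
```

```text
18.3 F [  0.83 -11.39   3.48] P [ 0.57754 -0.14497  0.18324]
```

Request:
arm_command([
  [[5,0,0.0008,0,0,0,0],[5,0,0.0008,0,0,0,0],[5,0,0,0,0,0,0],[5,0,0,0,0,0,0],[5,0,0,0,0,0,0]],
])

```text
time_s: 18.77
tool_pos: [0.5775, -0.1439, 0.1832]
eef_rot: [-0.007, 3.141, -0.011]
force: [0.5, -12.9, 4.1]
grip_width: 0.112
```

```bash
python3 f.py; python3 - <<'E'
from h import *
from station import r
for n in("scene","top"):
    c=r.capture(n);f=c["frame"]
    cv2.imwrite(f"pics/e_{n}.png",cv2.resize(f[60:320,60:330],None,fx=2.3,fy=2.3) if n=="scene" else f)
s=r.read_state();c=r.capture("wrist");cv2.imwrite("pics/e_w.png",c["frame"])
E
python3 f.py
```

```text
18.92 F [  0.78 -12.88   3.58] P [ 0.57753 -0.14389  0.18324]
19.27 F [  0.8  -12.9    2.84] P [ 0.57754 -0.14392  0.18325]
```

View pics/e_scene.png

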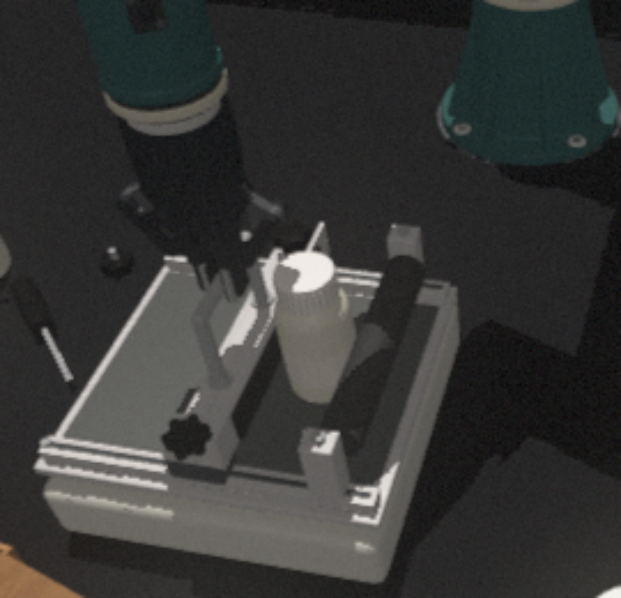

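View pics/e_w.png

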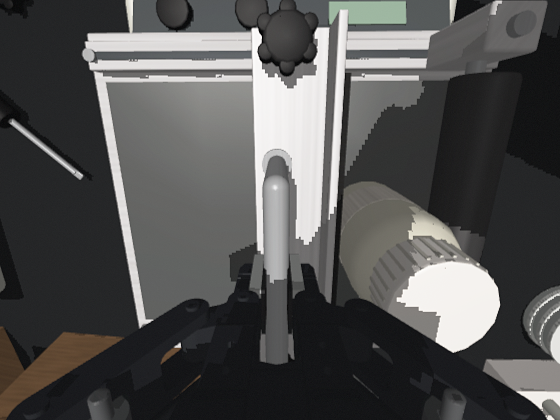

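View pics/e_top.png

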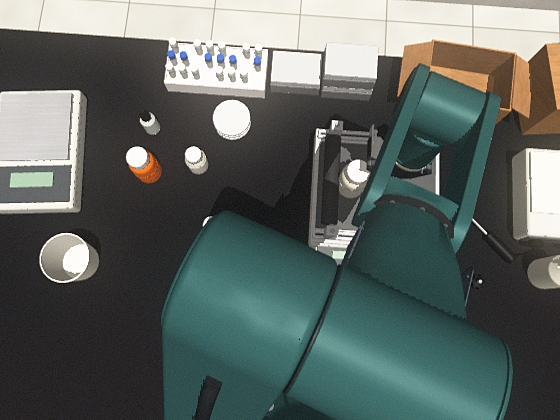

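The bottle stands upright between plate and foam (scene crop (320,325)), and the small and orange bottles are untouched. The push is steady at 12.9 N on the handle, of which about 10.5-11 N reaches the foam. Handing in.

```bash
python3 -c "
from station import r
print(r.job_done())"
```

```text
the job is handed in; nothing more can be done
None
```

The large white bottle is standing upright on the platform, pressed against the foam stop bar, with the arm still holding the push on the clamp handle. The job was handed in at about 19 s, well inside the 54 s limit.

- **Placing:** I gripped the bottle by its cap, carried it over the stop bar, lowered it until the force showed it had landed, then let go. It stood at x = 0.578, about the middle of the bars.
- **Clamping:** I gripped the handle rod and slid the bar forward slowly until the foam pushed back.
- **Push:** The last readings were steady at 12.9 N on the handle. About 2.4 N of that is sliding friction, which leaves roughly 10.5 N on the foam. That means the foam has given about 5.3 mm by force, and 5.5 mm by how far the bar moved after contact; the two agree within the noise.
- **Other checks:** The last scene view shows the bottle upright between the plate and the foam. One small bottle and the orange look-alike are where they started. The arm hid most of the other small bottle in the last overhead view; nothing was done near it after the pickup.
- **Minor deviations:** The cap grip was about 4.5 mm off centre along the pads, and the bottle had up to 11 N of downward force briefly as it landed. I eased that off before letting go.

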